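# Load the waiting pedal body into the drill jig

## Robot

A 6-joint arm with a two-finger parallel gripper is mounted at the origin on the work surface. World frame = base frame: x ahead of the robot, y to its left, z up, the work surface at z = 0. Lengths are in m, angles in rad, forces in N, time in s.
With the tool pointing down it reaches from about 0.375 to 0.975 m from the base axis. Payload 3.8 kg.
Tool frame: the origin (TCP) lies midway between the tips of the shut fingers; the grasp point (between the pads) lies 19 mm behind it; z points along the fingers, y is the line along which they close (so a half turn about z gives the same grasp; the last joint's range is limited). The gripper opens to 88 mm and grips with 3 to 60 N. Pads are 18 mm wide; open, the fingers measure 123 mm over their backs; the gripper's body (75 mm by 187 mm) begins 45 mm behind the grasp point.
Start: joints at [-1.27, 0.264, 1.604, -0, 1.274, -0.037], TCP at [0.224, -0.637, 0.239] pointing down, gripper open.
Joint ranges: [-2.63, 2.63], [-0.94, 2.18], [0.31, 2.57], [-1.31, 4.45], [0, 2.66], [-2.55, 2.55]. Speed limits (rad/s): [2.57, 2.57, 3.14, 3.14, 3.14, 3.14].

## Interface

Orientations are given as a rotation vector (axis times angle).
In Python, from cell import manip, inverse_kinematics, cams, order gives the robot as it stands. Calls block until the motion is done:
- manip.move_pose(position, orientation): joint-space move of the TCP to a pose.
- manip.move_linear(position, rate=0.15, rot=None): straight line of the TCP; rot=None keeps the orientation; rate is the mean speed in m/s.
- manip.set_joints(angles): joint-space move.
- manip.set_gripper(opening, force=None): finger opening in m; force is the grip in N (None keeps the last); returns when the fingers have stopped.
- manip.dwell(seconds).
- inverse_kinematics(position, orientation): joint angles nearest the present ones, or None.
- manip.state(): the state.
- cams.capture(name): name is "scene" or "top" or "wrist"; returns a dict with "image" (420x560x3 uint8, blue, green, red), "z_map" (420x560 float32, m along the optical axis (not along the pixel's ray), 0 where there is no reading), "intrinsics" (3x3 intrinsics, pixels), "position" and "orientation" of the camera in the world; the wrist camera has in their place "T_tool_cam" (4x4, takes a point from camera to tool coordinates, whose origin is the TCP and whose axes are the flange's). Camera axes: x right, y down, z forward; pixel columns grow to the right and rows downward; lengths in m; the calibration is good to about 2 mm. A picture is of the moment at which its call begins: read the wrist's pose just before it.
A pose or a line that the arm cannot do raises manip.IKError and nothing moves.
- order.close_job(): hands the job in; it is judged then, once.
The state is a dict: "clock": time; "joint_pos": joint angles; "joint_velocities": joint speeds; "tau": joint torques, N m; "tool_pos": TCP position; "tcp_rot": TCP orientation; "contact_force": force on the tool from outside, world axes, zero at the start; "moment": the same for the moment, N m; "gripper_width": finger opening in m; "grasp_force": force on a finger pad.
Only numpy, scipy, OpenCV 4.12 (cv2) and the standard library are available. Lean on these libraries where they do the work, as an engineer would, in place of code of your own. Each camera call takes 0.05 s, during which the arm holds its last target. There are 200 camera calls.

## Task

A pedal body is waiting in the lane of the aluminium drill jig. First slide the gate's round knob back, towards the robot, to its end stop so that the lane is open; then slide the stepped stop bar by its grip to the end stop that suits the waiting pedal: all the way towards the robot for the long pedal, all the way to the far side for the short one. Then push the pedal along the lane until it is fully home against the stop bar, and last swing the drill-bush arm over it to its stop; leave the pedal on the tray and everything else on the bench where it is.

Things in the scene. Friction and masses are not known exactly. Their poses are not given: they have to be found in the camera images.
- jig: Aluminium drill jig fixed to the bench. Its frame ('jig' below, mm): origin on the bench, z up, x away from the robot, y to the robot's left along the lane, the way the pedal is pushed. Base plate 8 thick, x -135..135, y -195..175. Two rails, 10 thick, tops at z 26, y -180..84, inner faces at x -47 and 47, form the lane, open at its -y end. Nothing is higher than z 83
- lane_home (a point): Point on the lane floor (z 8 mm) at jig (0, 50): where the centre of the pedal's underside is when it is home, whichever its size
- pedal_long: Long pedal body, black plastic frame 110 mm long (its y axis), 90 wide (x), 20 high (longer than wide), 0.15 to 0.31 kg, flat ends; too big to grip, it is pushed flat on its end. Origin: centre of the underside. One of the two pedals waits in the lane at about jig (0, -106) mm, before the closed gate; the other lies on the tray, at jig y below -270, and stays there
- pedal_short: Short pedal body, the same but 80 mm long (its y axis; shorter than wide), 0.12 to 0.26 kg. Origin: centre of the underside
- gate (a joint): Gate slide, m: 0 = closed, 0.045 = fully open at its end stop; slides along jig -x, towards the robot, with about 1.5 N of friction, stays where it is left; starts 0 to 6 mm open. Closed, its 12 mm wide steel tongue reaches 35 mm into the lane through a gap in the near rail at jig y -35 and blocks the pedal; fully open it is clear of the lane
- gate_knob (a point): Centre of the top of the gate's black round knob, 24 mm in diameter and 50 mm high, standing upright (z 16 to 66 mm). When the gate is closed it is at jig (-80, -35, 66 mm), fully open at (-125, -35, 66)
- stopbar (a joint): Stop bar slide, m: 0 = end stop towards the robot (thin part faces the lane, for the long pedal), 0.084 = end stop on the far side (thick part faces the lane, for the short pedal); slides along jig +x with about 2 N of friction, stays where it is left, starts near the middle
- stopbar_grip (a point): Centre of the top of the stop bar's black block grip, 20 mm along jig x, 32 along y, z 26 to 68. It is at jig (-42 + slide, 125, 68). The steel bar under it, 150 long in x, top at z 26, crosses the lane's +y end; its thin half has its face at jig y 105, its thick half (on the robot's side of the grip) at jig y 90
- busharm (a joint): Swing of the drill-bush arm about an upright axis, rad: 0 = parked beside the lane, pointing along jig -y; pi/2 = at its stop over the lane, pointing along jig -x; it turns clockwise seen from above, with about 0.06 N m of friction (1 N at its pin), stays where it is left, starts at 0 to 0.25. Its underside, z 38 mm, passes 10 mm above a pedal
- busharm_pivot (a point): Arm's pivot axis, at jig (80, 50 mm), this point at z 48 mm
- busharm_pin (a point): Centre of the top of the black upright pin handle on the arm, 14 mm in diameter, z 46 to 82 mm (top at z 82), 55 mm from the pivot axis. The arm is a dark steel bar 22 mm wide, top at z 48, with a steel drill bush ring 30 mm in diameter (z 38 to 56) 80 mm from the pivot
- tray: White tray 270 x 210 mm, floor 8 mm, rim 18 mm high, centre underside; fixed, to the right of the jig
- stack: Bystander: stack of three black pedals on the tray, 90 x 100 x 60 mm, centre of underside
- wrench: Bystander: steel wrench 180 mm, lying on the bench left of the jig, middle
- driver: Bystander: screwdriver 200 mm, lying left of the jig, middle
- mallet: Bystander: hammer 260 mm, lying left of the jig, middle
- grease: Bystander: closed jar, 56 mm in diameter, 70 mm high, centre of underside
- bearings: Bystander: open grey box of bearings, 70 x 120 x 40 mm beyond the jig, centre of underside
- axle: Bystander: steel pedal axle, 100 mm long, 18 mm high, lying beyond the jig, middle
Things that resemble listed ones, but are neither listed nor needed, are in the scene too. Leave any orange look-alike of the pedal_long alone.

How it is judged:
On the way, in this order (a step that is already met when the one before it is completed fails the run):
1. the gate is slid fully open (value of joint gate above 0.042 m), for 0.1 s.
2. the stop bar is at the end stop that suits the pedal in the lane (value of joint gate above 0.042 m and ((y of pedal_long in the frame of jig above -0.2 m and value of joint stopbar below 0.003 m) or (y of pedal_short in the frame of jig above -0.2 m and value of joint stopbar above 0.081 m))), for 0.1 s.
3. the pedal is home against the stop bar (value of joint gate above 0.042 m and (((y of pedal_long in the frame of jig between 0.046 and 0.054 m and x of pedal_long in the frame of jig between -0.006 and 0.006 m and z of pedal_long in the frame of jig between 0.005 and 0.012 m) and value of joint stopbar below 0.003 m) or ((y of pedal_short in the frame of jig between 0.046 and 0.054 m and x of pedal_short in the frame of jig between -0.006 and 0.006 m and z of pedal_short in the frame of jig between 0.005 and 0.012 m) and value of joint stopbar above 0.081 m))), for 0.1 s.
4. the drill-bush arm is swung over the pedal to its stop ((((y of pedal_long in the frame of jig between 0.046 and 0.054 m and x of pedal_long in the frame of jig between -0.006 and 0.006 m and z of pedal_long in the frame of jig between 0.005 and 0.012 m) and value of joint stopbar below 0.003 m) or ((y of pedal_short in the frame of jig between 0.046 and 0.054 m and x of pedal_short in the frame of jig between -0.006 and 0.006 m and z of pedal_short in the frame of jig between 0.005 and 0.012 m) and value of joint stopbar above 0.081 m)) and value of joint busharm above 1.5 rad), for 0.1 s.
At the end, for the whole second after the job is handed in: Gate within 3 mm of its open stop; stop bar within 3 mm of the end stop that suits the waiting pedal; that pedal flat in the lane, within 4 mm of home along it and 6 mm across; bush arm within 0.07 rad of its stop over it; pedals at rest (all of step 4 and value of joint gate above 0.042 m and linear speed of each of pedal_long, pedal_short below 0.01 m/s); the robot touches nothing.
It fails at once if the pedal on the tray is moved more than 30 mm, or the waiting pedal is taken out of the lane ((not (y of pedal_long in the frame of jig above -0.2 m) and distance of pedal_long from where it was at the start of the episode above 0.03 m) or (not (y of pedal_short in the frame of jig above -0.2 m) and distance of pedal_short from where it was at the start of the episode above 0.03 m)).
It fails at once if the waiting pedal is lifted more than 20 mm (z of any of pedal_long, pedal_short in the frame of jig above 0.028 m).
It fails at once if a bystander is moved more than 40 mm (distance of any of stack, wrench, driver, mallet, grease, bearings, axle from where it was at the start of the episode above 0.04 m).
It also fails if it takes over 61 s, if anything falls off the work surface, if the arm or the gripper's body presses on something with over 40 N, if the wrist force passes 120 N, or if a joint passes its speed limit or range.

## Working session

There is one attempt and no reset: what is moved stays moved. The work goes in short steps, each a Python script; the robot and the scene stay as the last script left them, time stands still between calls to the robot, and variables do not carry over. Pictures are saved under pics/ and viewed, at most 10 in all, crops included, and the job is handed in when it is done.

```bash
mkdir -p pics; ls; cat > h.py <<'E'
import numpy as np, cv2
from scipy.spatial.transform import Rotation as R
from cell import manip, inverse_kinematics, cams, order
E
python3 - <<'E'
from h import *
for n in("top","scene"):
    c=cams.capture(n); cv2.imwrite(f"pics/{n}0.png",c["image"]); np.savez(f"{n}0.npz",**c)
    print(n,c["position"],c["orientation"],c["intrinsics"])
print(manip.state())
E
```

```text
pics
top [0.45924678 0.07359381 1.53740968] [-2.17074663  2.21233176 -0.08373246] [[504.37887559   0.         280.24081718]
 [  0.         504.37887559 207.74953792]
 [  0.           0.           1.        ]]
scene [1.17927237 0.10408148 1.06642537] [-1.86378938 -1.94715448  0.5913432 ] [[443.86162353   0.         278.72117236]
 [  0.         443.86162353 206.35258834]
 [  0.           0.           1.        ]]
{'clock': 0.1, 'joint_pos': array([-1.26992981e+00,  2.64663229e-01,  1.60524330e+00, -4.34357540e-05,
        1.27368470e+00, -3.68813673e-02]), 'joint_velocities': array([ 0.00027701, -0.00244472, -0.00442255, -0.00098313,  0.00018901,
       -0.00040015]), 'tau': array([ 5.94671583e-04, -5.03617215e+01, -3.58071685e+01,  7.30503048e-02,
        2.33167363e-02, -6.25280904e-05]), 'tool_pos': array([ 0.22347647, -0.63625235,  0.23751916]), 'tcp_rot': array([-3.09495138e+00, -5.27702740e-01,  4.77520619e-04]), 'contact_force': array([-0.09283685,  0.83539675, -1.07008995]), 'moment': array([-0.02396899, -0.02816153,  0.00638781]), 'grasp_force': 0.0, 'gripper_width': 0.08828104241644143}
```

View pics/top0.png

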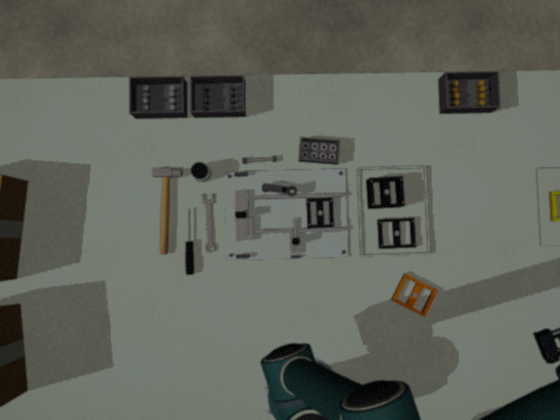

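View pics/scene0.png

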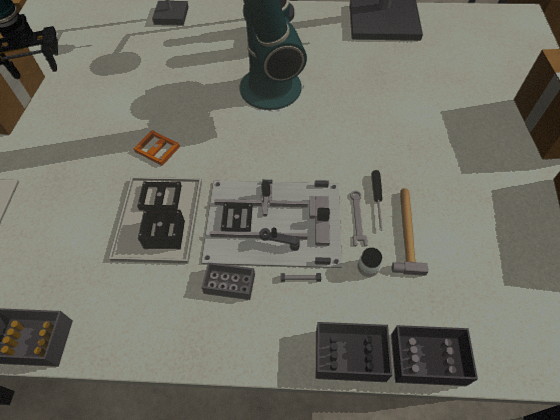

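The waiting pedal at top (319,212) is about 26 px along the lane by 32 px across, so it looks like the short one. The one on the tray at (397,233) is about 36 px long. The orange look-alike is at (414,294). Next I'll measure from a closer wrist view.

```bash
cat >> h.py <<'E'
def pose(c,st=None):
    if "T_tool_cam" in c:
        T=c["T_tool_cam"]; Rt=R.from_rotvec(st["tcp_rot"]).as_matrix()
        return Rt@T[:3,:3], Rt@T[:3,3]+st["tool_pos"]
    return R.from_rotvec(c["orientation"]).as_matrix(), np.array(c["position"])
def cast(px,K,Rc,p,z):
    px=np.atleast_2d(px).astype(float)
    d=np.c_[px,np.ones(len(px))]@np.linalg.inv(K).T@Rc.T
    return p+d*((z-p[2])/d[:,2])[:,None]
def down(yaw): # tool pointing down, tool y axis at world angle yaw
    y=np.array([np.cos(yaw),np.sin(yaw),0]); z=np.array([0,0,-1.])
    return R.from_matrix(np.c_[np.cross(y,z),y,z]).as_rotvec()
E
python3 - <<'E'
from h import *
c=dict(np.load("top0.npz")); Rc,p=pose(c)
print(cast([[225,168],[351,168],[225,262],[351,262],[288,215]],c["intrinsics"],Rc,p,0.008))
print(cast([[319,212],[241,214],[295,241]],c["intrinsics"],Rc,p,0.04))
for yaw in (0,np.pi/2,-np.pi/2,np.pi):
  q=inverse_kinematics([0.45,0.05,0.42],down(yaw)); print(yaw,q)
w=cams.capture("wrist"); print(w["T_tool_cam"])
E
```

```text
[[ 0.68678348  0.2248139   0.008     ]
 [ 0.67984919 -0.16023055  0.008     ]
 [ 0.40126952  0.22821319  0.008     ]
 [ 0.39381503 -0.15201751  0.008     ]
 [ 0.53953667  0.03541732  0.008     ]]
[[ 0.54505882 -0.05621828  0.04      ]
 [ 0.54345823  0.17580093  0.04      ]
 [ 0.46033815  0.01703926  0.04      ]]
0 [ 5.56345619e-02 -2.24619820e-01  1.77645391e+00 -4.44089210e-16
  1.58975856e+00  5.56345619e-02]
1.5707963267948966 [ 5.56345619e-02 -2.24619820e-01  1.77645391e+00 -4.44089210e-16
  1.58975856e+00 -1.51516176e+00]
-1.5707963267948966 [ 5.56345619e-02 -2.24619820e-01  1.77645391e+00 -4.44089210e-16
  1.58975856e+00  1.62643089e+00]
3.141592653589793 None
[[-4.60770199e-04 -9.61147666e-01 -2.76034331e-01  7.10725311e-02]
 [ 9.99999699e-01 -6.15390410e-04  4.73531666e-04  8.46027052e-05]
 [-6.25002736e-04 -2.76034030e-01  9.61147660e-01 -1.46032281e-01]
 [ 0.00000000e+00  0.00000000e+00  0.00000000e+00  1.00000000e+00]]
```

```bash
python3 - <<'E'
from h import *
st=manip.state()
manip.move_linear([0.224,-0.637,0.45]) 
manip.move_pose([0.50,0.03,0.45],down(np.pi/2))
manip.dwell(0.3)
st=manip.state(); c=cams.capture("wrist"); Rc,p=pose(c,st)
np.savez("w1.npz",Rc=Rc,p=p,**c); print(st["clock"],c["intrinsics"],p)
cv2.imwrite("pics/w1.png",cv2.resize(c["image"],None,fx=1.4,fy=1.4,interpolation=cv2.INTER_CUBIC))
E
```

```text
4.5667 [[292.18592686   0.         279.72123984]
 [  0.         292.18592686 205.132583  ]
 [  0.           0.           1.        ]] [0.42911362 0.02964286 0.59598019]
```

View pics/w1.png

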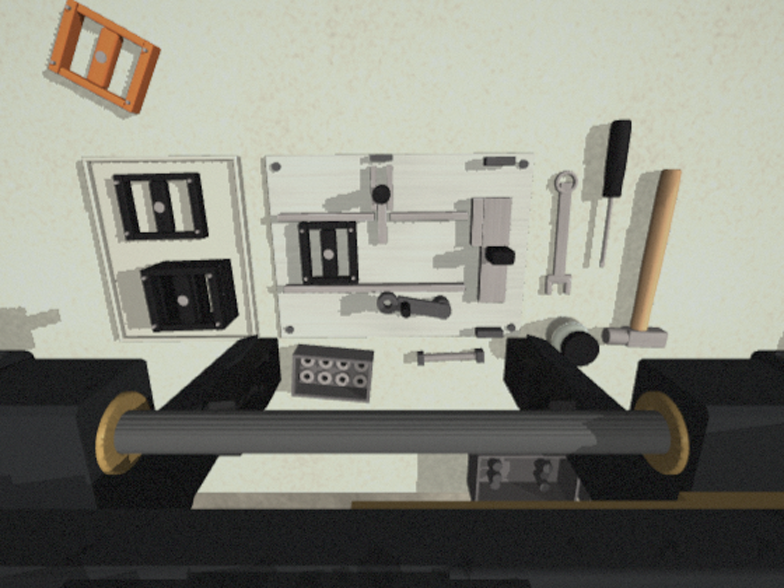

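The wrist view (784 px wide) shows the knob at (381,193), the grip at (500,255), the pin at (405,309), the bush ring at (388,302), the pivot near (440,308) and the pedal at (328,253). The pedal is shorter than wide, so it is the short one. I'll now locate the jig from its plate using the depth map.

```bash
python3 - <<'E'
from h import *
c=dict(np.load("w1.npz")); K,Rc,p=c["intrinsics"],c["Rc"],c["p"]
z=c["z_map"]; im=c["image"]; v,u=np.mgrid[:420,:560]
d=np.stack([(u-K[0,2])/K[0,0],(v-K[1,2])/K[1,1],np.ones_like(z)],-1)*z[...,None]
P=d@Rc.T+p
b=(z>0)&(v<250)
box=(u>185)&(u<385)&(v>105)&(v<245)
print("bench z",np.median(P[20:100,150:400,2]), "plate z",np.median(P[170:195,260:330,2]))
hz=P[...,2]-np.median(P[20:100,150:400,2])
m=(b&box&(hz>0.004)).astype(np.uint8)
m=cv2.morphologyEx(m,cv2.MORPH_OPEN,np.ones((3,3)))
n,l,s,_=cv2.connectedComponentsWithStats(m); i=1+np.argmax(s[1:,4]); print(s[i])
# plate outline as px, cast to z=.008
cn=max(cv2.findContours((l==i).astype(np.uint8),cv2.RETR_EXTERNAL,cv2.CHAIN_APPROX_NONE)[0],key=len)[:,0]
W=cast(cn,K,Rc,p,0.008)[:,:2]
r=cv2.minAreaRect((W*1000).astype(np.float32)); print("plate",r)
g=im.max(2)
def blob(name,x0,x1,y0,y1,zt,lo=45):
    mm=((g<lo)&(u>=x0)&(u<=x1)&(v>=y0)&(v<=y1)&((abs(hz-zt)<0.008)))
    mm=mm.astype(np.uint8); n,l,s,ce=cv2.connectedComponentsWithStats(mm)
    i=1+np.argmax(s[1:,4]); cc=max(cv2.findContours((l==i).astype(np.uint8),0,1)[0],key=len)[:,0]
    Wc=cast(cc,K,Rc,p,zt)[:,:2]*1000; print(name,s[i],cast(ce[i],K,Rc,p,zt)[0],cv2.minAreaRect(Wc.astype(np.float32)))
blob("knob",255,290,120,155,.066)
blob("grip",335,375,165,200,.068)
blob("pin",275,300,205,235,.082,60)
blob("pedal",205,262,150,210,.028,60)
blob("traypedal",70,155,115,178,.028,60)
blob("arm",262,330,200,235,.048,110)
E
```

```text
bench z 0.00021075040837981174 plate z 0.00830227909060438
[  190   109   192   133 23615]
plate ((544.581298828125, 40.31939697265625), (272.1856384277344, 368.9226379394531), 0.4682752788066864)
knob [266 133  12  12 108] [0.45888257 0.01537319 0.066     ] ((458.7701110839844, 14.751153945922852), (19.50627326965332, 19.026084899902344), 89.9365005493164)
grip [350 179  17  10 151] [0.53889464 0.17317456 0.068     ] ((539.7073364257812, 173.36746215820312), (30.418560028076172, 16.8796329498291), 89.94261169433594)
pin [286 220   7   6  34] [0.610204   0.04686499 0.082     ] ((610.6217651367188, 46.43840789794922), (11.223769187927246, 9.857033729553223), 89.94666290283203)
pedal [ 213  158   43   46 1033] [ 0.54221338 -0.06011684  0.028     ] ((542.9371337890625, -60.08372497558594), (89.95967102050781, 78.51358795166016), 1.1070992946624756)
traypedal [  81  124   66   47 1344] [ 0.47604205 -0.28830698  0.028     ] ((477.39471435546875, -287.6675720214844), (86.75250244140625, 111.29615020751953), 1.3553184270858765)
arm [269 208  53  19 462] [0.61379615 0.06317303 0.048     ] ((616.3866577148438, 59.3242301940918), (104.29487609863281, 31.238405227661133), 77.54792785644531)
```

The pedal in the lane measures 78.5 × 90 mm, so it is the short one and the stop bar goes to the far side. The tray pedal measures 111 mm (long). The jig origin is at about (0.5446, 0.0503) with a yaw of about 0.5°. The gate comes first.

```bash
cat >> h.py <<'E'
TH=np.radians(0.5); O=np.array([0.5446,0.0503])
def J(x,y,z): # jig mm -> world m
    c,s=np.cos(TH),np.sin(TH); return np.array([O[0]+(c*x-s*y)/1e3,O[1]+(s*x+c*y)/1e3,z/1e3])
def jig(w):
    d=(np.array(w)[:2]-O)*1e3; c,s=np.cos(TH),np.sin(TH); return np.array([c*d[0]+s*d[1],-s*d[0]+c*d[1],w[2]*1e3])
def rep(t=""):
    s=manip.state(); print(t,round(s["clock"],2),"jig",jig(s["tool_pos"]).round(1),"F",s["contact_force"].round(1),"w",round(s["gripper_width"]*1e3,1)); return s
def nudge(a,d,n,fmax,step=1.0,rate=0.03):
    "step from jig point a along d until the force against d exceeds fmax"
    a=np.array(a,float); d=np.array(d,float); f0=manip.state()["contact_force"]
    dw=(J(*d)-J(0,0,0))/np.linalg.norm(J(*d)-J(0,0,0))
    for k in range(n):
        a=a+d*step; manip.move_linear(J(*a),rate=rate)
        if -(manip.state()["contact_force"]-f0)@dw>fmax: break
    rep(f"nudge {k}"); return a
E
python3 - <<'E'
from h import *
Y=down(np.pi/2+TH)
manip.move_pose(J(-85.5,-35,110),Y); rep()
manip.move_linear(J(-85.5,-35,36)); rep("down")
manip.set_gripper(0.02,force=12); rep("grip")
manip.move_linear(J(-122,-35,36),rate=0.08); rep("pulled")
nudge((-122,-35,36),(-1,0,0),7,7)
manip.set_gripper(0.06); manip.move_linear(J(-125,-35,110),rate=.25); rep("up")
E
```

```text
5.91 jig [-83.7 -35.  111.6] F [-0.  -0.1  0.2] w 88.2
down 6.55 jig [-84.4 -35.   36.9] F [-0.3 -1.6  0.8] w 88.1
grip 7.54 jig [-85.6 -34.1  36. ] F [-0.3  6.3  0.4] w 23.3
pulled 8.15 jig [-122.8  -34.2   35.9] F [-1.   5.9  1.7] w 23.9
nudge 6 9.9 jig [-127.2  -34.2   36. ] F [ 6.5  5.1 -7.7] w 23.6
up 11.03 jig [-124.2  -35.   110.9] F [-0.   0.2 -0.5] w 60.1
```

```bash
python3 - <<'E'
from h import *
manip.move_pose(J(-5.5,124.5,110),down(np.pi/2+TH)); 
manip.set_gripper(0.075); manip.move_linear(J(-5.5,124.5,40)); rep("down")
manip.set_gripper(0.02,force=15); rep("grip")
manip.move_linear(J(38,124.5,40),rate=0.08); rep("slid")
nudge((38,124.5,40),(1,0,0),9,8)
manip.set_gripper(0.07); manip.move_linear(J(41,124.5,110),rate=.25); rep("up")
manip.move_pose(J(-40,-45,440),down(np.pi/2+TH)); manip.dwell(.2)
st=manip.state(); c=cams.capture("wrist"); Rc,p=pose(c,st); np.savez("w2.npz",Rc=Rc,p=p,**c)
cv2.imwrite("pics/w2.png",cv2.resize(c["image"][:300],None,fx=1.4,fy=1.4,interpolation=cv2.INTER_CUBIC))
K=c["intrinsics"]
def pix(P): q=Rc.T@(P-p); return (K@(q/q[2]))[:2]*1.4
print("expect knob",pix(J(-125,-35,66)),"grip",pix(J(42,125,68)),"origin lane",pix(J(0,0,8)))
E
```

```text
down 12.88 jig [ -5.2 124.6  40.2] F [0.8 0.2 0.7] w 75.0
grip 13.6 jig [ -5.3 125.9  40.3] F [-0.7  6.  -0.4] w 31.9
slid 14.29 jig [ 37.5 126.   40.3] F [-2.7  4.1  3. ] w 32.1
nudge 2 15.04 jig [ 37.6 126.   40.2] F [-11.    5.6  10.2] w 31.6
up 16.18 jig [ 42.  124.7 111.4] F [-0.7 -0.2 -0. ] w 69.8
expect knob [399.8011327  158.40215266] grip [520.63078739 291.31104082] origin lane [423.01614353 251.21530209]
```

View pics/w2.png

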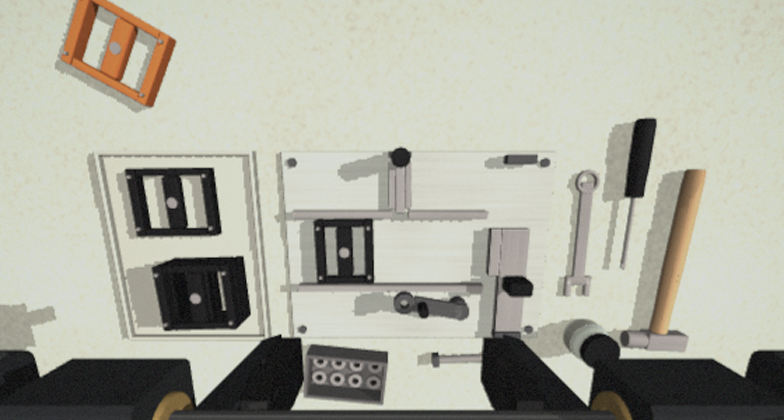

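The knob sits at (400,158), as predicted for an open gate. The grip at (517,287) appears slightly short of its predicted (521,291), so I'll measure it.

```bash
python3 - <<'E'
from h import *
for f in("w1","w2"):
    c=dict(np.load(f+".npz")); K,Rc,p=c["intrinsics"],c["Rc"],c["p"]
    z=c["z_map"]; v,u=np.mgrid[:420,:560]
    P=np.stack([(u-K[0,2])/K[0,0],(v-K[1,2])/K[1,1],np.ones_like(z)],-1)*z[...,None]@Rc.T+p
    d=(P[...,:2]-O)*1e3; c_,s=np.cos(TH),np.sin(TH); jx=c_*d[...,0]+s*d[...,1]; jy=-s*d[...,0]+c_*d[...,1]; hz=P[...,2]*1e3
    g=(abs(hz-68)<5)&(abs(jy-125)<30)&(abs(jx)<80)
    k=(abs(hz-66)<5)&(abs(jy+35)<25)&(abs(jx+100)<50)
    pl=(hz>3)&(hz<12)&(abs(jx)<160)&(abs(jy+10)<205)
    ped=(abs(hz-28)<3)&(abs(jx)<46)&(jy<-45)&(jy>-175)
    rl=(abs(hz-26)<4)&(abs(jx)<70)&(jy>-30)&(jy<60)&(c["image"].max(2)>80)
    bar=(abs(hz-26)<5)&(abs(jx)<160)&(jy>80)&(jy<165)
    for n,m in dict(grip=g,knob=k,plate=pl,pedal=ped,rails=rl,bar=bar).items():
        print(f,n,m.sum(),"x",np.percentile(jx[m],[1,50,99]).round(1),"y",np.percentile(jy[m],[1,50,99]).round(1))
E
```

```text
w1 grip 185 x [-11.8  -3.1   7. ] y [109.1 123.4 140.4]
w1 knob 137 x [-95.6 -85.3 -74.8] y [-44.7 -34.  -23.9]
w1 plate 17384 x [-134.6  -17.9  132.3] y [-191.7  -11.7  171.7]
w1 pedal 1064 x [-45.7  -2.5  43. ] y [-150.8 -111.5  -71.8]
w1 rails 475 x [-58.3 -48.5  55.1] y [-29.7  14.8  59.1]
w1 bar 1807 x [-130.3  -25.9  125.8] y [ 82.5 118.5 142.5]
w2 grip 185 x [31.  39.8 50.8] y [109.2 123.6 139.8]
w2 knob 156 x [-136.6 -126.8 -115.5] y [-46.1 -34.3 -24.1]
w2 plate 18331 x [-135.8  -26.9  132.8] y [-191.7  -11.5  171.7]
w2 pedal 1119 x [-44.9  -0.8  45.9] y [-151.4 -111.9  -71.8]
w2 rails 494 x [-58.  -48.6  54.6] y [-28.4  16.7  59.3]
w2 bar 1737 x [-129.8   15.4  122.3] y [ 82.7 118.2 142.5]
```

The rails (−58 to 55) and the knob show the frame is about 1.3 mm off in x. With that corrected, the grip is at about 42, which is its end stop. Next I'll push the pedal.

```bash
cat >> h.py <<'E'
O=O+np.array([-0.0013,0.0])
E
python3 - <<'E'
from h import *
Y=down(np.pi/2+TH)
manip.move_pose(J(0,-186,100),Y); manip.set_gripper(0.0)
manip.move_linear(J(0,-186,16)); rep("down")
a=nudge((0,-186,16),(0,1,0),8,1.0,step=3,rate=.06); rep("contact")
n=int((-18-a[1])//25)
for y in np.linspace(a[1],-22,5)[1:]:
    manip.move_linear(J(0,y,16),rate=0.09); s=rep("push")
    if np.linalg.norm(s["contact_force"])>15: break
E
```

```text
down 21.02 jig [   0.5 -186.1   16.4] F [ 0.8 -0.2  0.6] w 0.5
nudge 7 23.02 jig [   0.  -161.8   16. ] F [-0.3  0.4  0.6] w 0.6
contact 23.02 jig [   0.  -161.8   16. ] F [-0.3  0.4  0.6] w 0.6
push 23.56 jig [  -0.  -126.2   16. ] F [0.2 0.2 1. ] w 0.5
push 24.1 jig [ -0.  -91.4  16. ] F [0.7 0.4 0.2] w 0.7
push 24.64 jig [ -0.  -56.5  16. ] F [ 1.6 -0.4  0.4] w 0.5
push 25.18 jig [ -0.  -21.5  16. ] F [0.4 0.6 0.1] w 0.2
```

```bash
python3 - <<'E'
from h import *
a=nudge((0,-22,16),(0,1,0),16,5,step=2,rate=.05)
# look, without moving
st=manip.state(); c=cams.capture("top"); Rc,p=pose(c)
print("pedal centre est", a)
cv2.imwrite("pics/t3.png",cv2.resize(c["image"][140:280,190:370],None,fx=4,fy=4,interpolation=cv2.INTER_CUBIC))
E
```

```text
nudge 9 27.68 jig [-0.2 -3.3 16. ] F [ 0.1 -7.8  1. ] w 0.2
pedal centre est [ 0. -2. 16.]
```

View pics/t3.png

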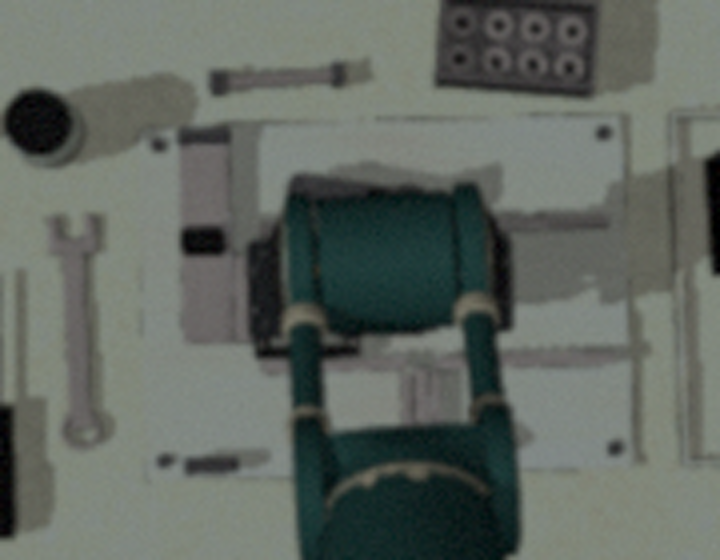

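The arm hides the pedal's rear in this view. A hard stop of 7.8 N at TCP y −3 fits the pedal being home. I'll back off and measure with the wrist camera.

```bash
python3 - <<'E'
from h import *
manip.move_linear(J(0,-15,16),rate=.1); manip.move_linear(J(0,-15,110),rate=.25)
manip.move_pose(J(-20,0,330),down(np.pi/2+TH)); manip.dwell(.2); s=rep()
c=cams.capture("wrist"); Rc,p=pose(c,s); np.savez("w4.npz",Rc=Rc,p=p,**c)
cv2.imwrite("pics/w4.png",cv2.resize(c["image"][:330],None,fx=1.4,fy=1.4,interpolation=cv2.INTER_CUBIC))
K=c["intrinsics"]; z=c["z_map"]; v,u=np.mgrid[:420,:560]
P=np.stack([(u-K[0,2])/K[0,0],(v-K[1,2])/K[1,1],np.ones_like(z)],-1)*z[...,None]@Rc.T+p
d=(P[...,:2]-O)*1e3; c_,s=np.cos(TH),np.sin(TH); jx=c_*d[...,0]+s*d[...,1]; jy=-s*d[...,0]+c_*d[...,1]; hz=P[...,2]*1e3
dk=c["image"].max(2)<60
for n,m in dict(ped=(abs(hz-28)<3)&(abs(jx)<50)&(jy<97)&(jy>-60)&dk, bar=(abs(hz-26)<4)&(abs(jx)<30)&(jy>80)&(jy<150)&(c["image"].max(2)>80),
   grip=(abs(hz-68)<5)&(abs(jy-125)<30)&(abs(jx)<80),knob=(abs(hz-66)<5)&(abs(jy+35)<25)&(abs(jx+100)<50),
   pin=(hz>70)&(hz<90)&(abs(jy+4)<30)&(abs(jx-60)<30),rails=(abs(hz-26)<4)&(abs(jx)<70)&(jy>-30)&(jy<60)&~dk).items():
    print(n,m.sum(),"x",np.percentile(jx[m],[1,50,99]).round(1),"y",np.percentile(jy[m],[1,50,99]).round(1))
E
```

```text
29.63 jig [-2.090e+01 -1.000e-01  3.271e+02] F [-0.8  0.3  0.2] w 0.7
ped 1531 x [-45.3  -5.8  42.6] y [12.1 51.1 89.5]
bar 1258 x [-28.6  -0.6  28.8] y [ 91.  116.7 142.4]
grip 273 x [31.7 40.2 49.7] y [109.6 124.4 139.8]
knob 265 x [-135.9 -124.7 -113.8] y [-44.9 -34.2 -23.7]
pin 87 x [63.1 67.4 73.2] y [-10.4  -4.5   2.8]
rails 946 x [-57.2  -2.4  55.3] y [-28.7  20.9  58.9]
```

View pics/w4.png

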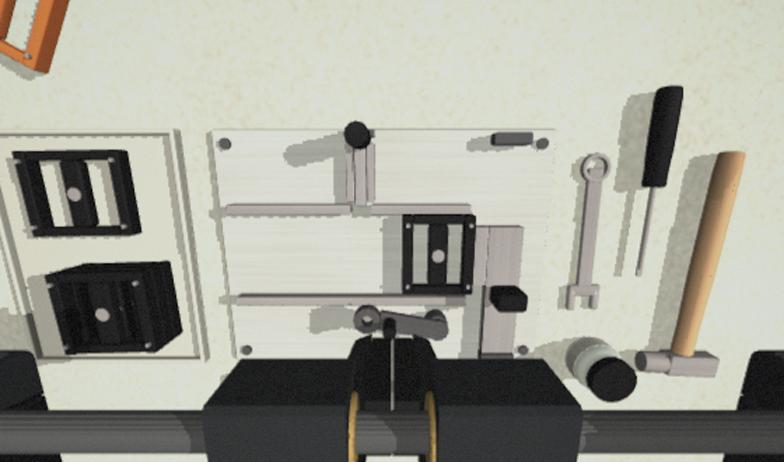

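The pedal at (438,254) spans jig y 12–89.5 and touches the thick part of the bar. The pin is at jig (67,−4). I'll swing the arm now.

```bash
python3 - <<'E'
from h import *
def pin(f): return J(80-55*np.sin(f),50-55*np.cos(f),61)
D=down(np.radians(-52)+TH)
P=pin(.24); up=np.array([0,0,.06])
manip.move_pose(P+up,D); manip.set_gripper(0.045); manip.move_linear(P,rate=.12); rep("down")
manip.set_gripper(0.005,force=8); rep("grip")
for f in np.linspace(.24,1.5,10)[1:]:
    manip.move_linear(pin(f),rate=.06); s=rep(f"{f:.2f}")
    if np.linalg.norm(s["contact_force"])>25: break
E
```

```text
down 33.24 jig [67.2 -3.4 61.1] F [ 0.4 -1.  -0.3] w 44.8
grip 33.82 jig [67.3 -4.  61.6] F [ 0.5 -3.2  3.1] w 13.7
0.38 34.09 jig [59.2 -2.2 61.4] F [-2.4 -6.2  4.2] w 13.4
0.52 34.37 jig [51.7  1.  61.3] F [-2.5 -6.2  5. ] w 13.7
0.66 34.64 jig [45.1  5.7 61.2] F [-2.9 -5.7  4.4] w 13.5
0.80 34.92 jig [39.5 11.4 61.1] F [-3.5 -3.7  4.9] w 13.3
0.94 35.19 jig [35.  17.7 61. ] F [-4.4 -2.6  5.5] w 13.7
1.08 35.47 jig [31.4 24.4 61. ] F [-2.6 -1.5  4.3] w 13.4
1.22 35.74 jig [28.6 31.6 60.9] F [-0.6 -0.3  1.8] w 13.6
1.36 36.02 jig [26.4 39.  60.9] F [-0.1 -0.5  0.3] w 13.9
1.50 36.29 jig [25.1 46.5 60.9] F [-0.2 -0.2  0.5] w 13.4
```

```bash
python3 - <<'E'
from h import *
a=nudge((25,46.5,61),(0,1,0),8,6,step=1,rate=.03)
s=manip.state()
manip.set_gripper(0.045); manip.move_linear(s["tool_pos"]+[0,0,.06],rate=.2); rep("up")
manip.move_pose(J(-45,-10,330),down(np.pi/2+TH)); manip.dwell(.2); s=rep()
c=cams.capture("wrist"); Rc,p=pose(c,s)
cv2.imwrite("pics/w5.png",cv2.resize(c["image"][:330],None,fx=1.4,fy=1.4,interpolation=cv2.INTER_CUBIC))
K=c["intrinsics"]; z=c["z_map"]; v,u=np.mgrid[:420,:560]
P=np.stack([(u-K[0,2])/K[0,0],(v-K[1,2])/K[1,1],np.ones_like(z)],-1)*z[...,None]@Rc.T+p
d=(P[...,:2]-O)*1e3; c_,s=np.cos(TH),np.sin(TH); jx=c_*d[...,0]+s*d[...,1]; jy=-s*d[...,0]+c_*d[...,1]; hz=P[...,2]*1e3
dk=c["image"].max(2)<60
for n,m in dict(ped=(abs(hz-28)<3)&(abs(jx)<50)&(jy<97)&(jy>-60)&dk,
   grip=(abs(hz-68)<5)&(abs(jy-125)<30)&(abs(jx)<80),knob=(abs(hz-66)<5)&(abs(jy+35)<25)&(abs(jx+100)<50),
   pin=(hz>70)&(hz<90)&(abs(jy-50)<30)&(abs(jx-25)<25),ring=(abs(hz-56)<5)&(abs(jy-50)<40)&(jx>-30)&(jx<16)).items():
    print(n,m.sum(),"x",np.percentile(jx[m],[1,50,99]).round(1),"y",np.percentile(jy[m],[1,50,99]).round(1))
E
```

```text
nudge 6 38.04 jig [24.9 51.7 60.9] F [ 0.4 -9.3 -0.6] w 13.8
up 39.12 jig [ 25.3  51.8 121.3] F [-0.2 -0.6  0.6] w 44.8
 41.52 jig [-45.   -9.9 329.7] F [-0.1  0.2  0.1] w 45.4
ped 1181 x [-45.1 -13.7  42.2] y [11.1 50.9 89.5]
grip 264 x [31.5 39.8 49.8] y [109.5 124.1 139.5]
knob 251 x [-135.6 -125.3 -114.3] y [-45.5 -34.1 -23.3]
pin 89 x [17.8 22.4 30. ] y [43.5 49.9 55.8]
ring 269 x [-14.7  -0.5  13.8] y [36.4 50.  63.5]
```

View pics/w5.png

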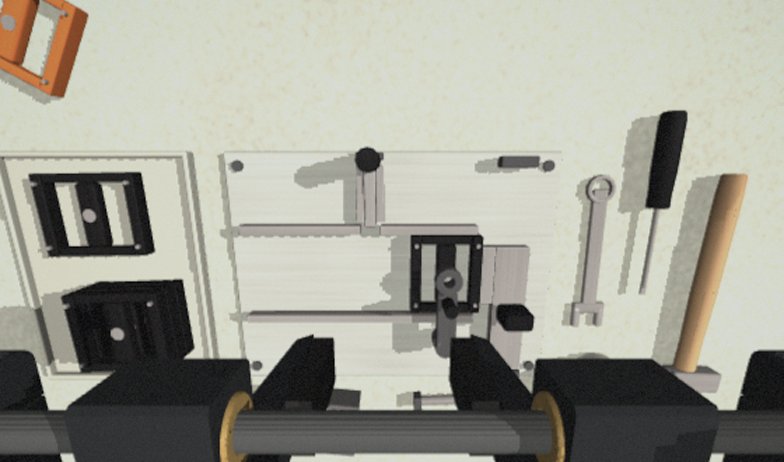

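The ring at (448,281) measures jig (−0.5, 50), centred over the pedal, so the arm is at its stop. The gate and stop bar are at their end stops and the pedal is home, so I'm handing in.

```bash
python3 -c "
from h import *
print(order.close_job())"
```

```text
the job is handed in; nothing more can be done
None
```

The job is handed in, and the final wrist-camera check showed the gate open, the stop bar at the far side, the short pedal home and the bush arm at its stop over it; the hand-in returned no verdict.

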